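# Back out the captive screw of a cast holder and lay the dental cast on its back

## Robot

A 6-joint arm with a two-finger parallel gripper is mounted at the origin on the work surface. World frame = base frame: x ahead of the robot, y to its left, z up, the work surface at z = 0. Lengths are in m, angles in rad, forces in N, time in s.
With the tool pointing down it reaches from about 0.275 to 0.85 m from the base axis. Payload 19 kg.
Tool frame: the origin (TCP) lies on the centre line of the jaws, within the pads' length; the fingertips stand ahead of it and the grasp point (between the pads) is the TCP (manip.nose_length is the z of the fingertips in the tool frame, in m); z points along the fingers, y is the line along which they close (so a half turn about z gives the same grasp; the last joint's range is limited). The gripper opens to 85 mm and grips with 20 to 120 N. Pads are 22 mm wide; open, the fingers measure 114 mm over their backs; the gripper's body (76 mm by 85 mm) begins 54 mm behind the grasp point. The pads swing forward as they close: fully open they stand 13 mm farther back than shut.
Start: joints at [1.074, 0.15, 1.437, -0, 1.554, -0.134], TCP at [0.204, 0.538, 0.25] pointing down, gripper open.
Joint ranges: [-2.8, 2.8], [-0.68, 2.1], [0.12, 2.68], [-1.39, 4.53], [0.16, 2.79], [-2.81, 2.81]. Speed limits (rad/s): [1.89, 1.89, 2.22, 3.01, 3.01, 3.01].

## Interface

Orientations are given as [roll, pitch, yaw] about the fixed x, y, z axes, in that order (R = Rz(yaw) Ry(pitch) Rx(roll)).
In Python, from workcell import manip, snapshot, camera_params, order gives the robot as it stands.
- The arm moves only by the tool send_rows, never from a script. Its argument "plan" is text: rows parted by semicolons, each of 7 numbers parted by spaces: the gripper's target within -1 to 1 (shut at 1, half-way at 0, fully open at -1), then the shift along the tool's x, y, z scaled (see below), then the turn, a rotation vector about the tool's x, y, z scaled (see below). A call has 1 to 12 rows; each row shifts and turns the commanded pose from where the row before left it, along the tool's axes as they then stand; what a row does not reach is not made up. The controller multiplies each number of a shift by 20 mm and each number of a turn by 4 degrees. A row lasts 1/12 s, in which the tool goes at most 41.7 mm and 7.16 degrees, less where a joint would pass 70% of its speed; a pose out of reach is approached as far as the arm can. A call with a number of a shift or a turn outside -1 to 1 is refused whole. A call with a gripper value outside its range is refused whole. The fingers move at their own pace and stop on an object; "newtons" is the grip in N (left out, the last holds). Time passes only in rows, so rows that do not move let the fingers close. It gives the time, the measured TCP pose, the force, the opening and the grip force at its end, in the units of the state.
- manip.get_state(): the state, without advancing time (a new reading comes with each control period).
- snapshot(name): name is "scene" or "top" or "wrist"; returns the picture (400x640x3 uint8, red, green, blue); there is no depth.
- camera_params(name): a dict with "fx", "fy", "cx", "cy" (pixels), "R" (3x3) and "t" (3): a world point X has camera coordinates R X + t. Camera axes: x right, y down, z forward; pixel columns grow to the right and rows downward; lengths in m; the calibration is good to about 2 mm. A picture is of the moment at which its call begins: read the wrist's pose just before it. camera_params takes no time and is no camera call; for the wrist camera it gives the pose at the moment of the call.
- order.finish_job(): hands the job in; it is judged then, once.
The state is a dict: "t": time; "qpos": joint angles; "joint_vel": joint speeds; "effort": joint torques, N m; "tool_pos": TCP position; "tcp_rot": TCP orientation; "force": force on the tool from outside, world axes, zero at the start; "moment": the same for the moment, N m; "width": finger opening in m; "finger_force": force on a finger pad.
Only numpy, scipy, OpenCV 4.12 (cv2) and the standard library are available. Lean on these libraries where they do the work, as an engineer would, in place of code of your own. Each camera call takes 0.05 s, during which the arm holds its last target. There are 200 camera calls.

## Task

The plaster cast standing in the black holder is locked by the spring-loaded captive screw that reaches over its foot: pull the blue knob straight out along its slanting axis against the spring until the thread can engage, and unscrew it anticlockwise all the way to its stop, so that it stays backed out when let go. Then tip the cast over, away from its toothed side, so that it lies on its flat back on the green pad with the teeth up. Leave the other things on the bench where they are.

Things in the scene. Friction and masses are not known exactly. Their poses are not given: they have to be found in the camera images.
- holder: Fixed black plate, 10 mm thick, x -125 to +50, y -125 to +45 mm in its frame (z up); origin on its underside, below the middle of the standing cast. Green pad, flush: x -45 to +45, y -120 to -20 mm. Post 24 x 34 mm at x = -70, y = 0, up to z = 57 mm, on the side towards the robot (-x).
- screw_mouth (a point): Centre of the outer end face of the slanting aluminium barrel (32 mm diameter, 32 mm long, blue band) on the post, at (-75, 0, 72) mm in the holder's frame. The screw comes out of it along an axis in the holder's x-z plane, leaning 40 degrees from vertical to -x: outward unit vector (-0.643, 0, 0.766).
- knob_grip (a point): Grip point on the axis of the round blue knurled knob (25 mm diameter, 27 over the knurls, 26 mm long; red mark on its end), 11 mm below its outer end. Moves with the knob. Screw in: 27 mm outside the barrel's end, at (-92, 0, 93) mm in the holder's frame. Thinner 10 mm stem below. Free space of 40 mm all round.
- screw_out (a joint): Pull of the screw along its axis, m: 0 in (8 mm tip over the cast's foot), at most 0.019. Spring 6 N + 0.3 N/mm pulls it in. Turns only when out over 11 mm. The thread then holds it: 11 mm at turn 0.3 rad, rising evenly to 15 mm at the stop. Let go before 0.3 rad it springs back in; from 0.4 rad it stays where left. At 15 mm the tip is clear of the cast.
- screw_turn (a joint): Turn of the knob, rad: 0 at the start, growing anticlockwise seen from the knob's outer end (right-hand rule about the outward axis), stop at 2.15. Takes about 0.1 N m; may be let go and gripped afresh on the way.
- cast: Cast to tip: white plate 36 mm thick (y), 64 wide (x), 90 high, round top, on a foot 80 wide, 12 high. Blue gum and teeth on the +y face out to y = 34 mm, z 16 to 68; bare above, z 69 to 90. Flat back: -y face. Origin mid-underside. Stands at the holder's origin, 10 mm up, same axes; 0.25-0.5 kg. Falls to the holder's -y about its bottom edge at y = -18.
- cast_mid (a point): Point on the cast, 45 mm above its origin in the middle of the plate.
- tray: Yellow instrument tray 190 x 120 x 28 mm, fixed, origin in the middle of its underside.
- knife: Wax knife with red handle, 160 mm, lies in the tray. Bystander.
- brush: Brush, 150 mm, lies in the tray. Bystander.
- jar: White jar with blue cap, 44 mm diameter, 48 mm high, on the table on the holder's far side (+x). Origin at its foot. Bystander.
- tweezer_case: Black flat case 130 x 35 x 16 mm, on the table on the holder's +y side. Origin in the middle of its underside. Bystander.
- bowl: Green mixing bowl, 110 mm diameter, 60 mm high, far left. Bystander.
- old_cast: Another cast like it, lying on its back, 52 mm high, on the table on the near side (-x) of the tray. Bystander.
- can: Orange jar-like can with a white label, 48 mm diameter, 65 mm high, near the table's middle. Bystander.
Things that resemble listed ones, but are neither listed nor needed, are in the scene too. What is shaped like the holder but yellow is not meant. What is shaped like the cast but brown is not meant.

How it is judged:
By the outcome, as a careful person would: the job done as asked, in the order asked, and still so for the second after the job is handed in, with the robot touching nothing.
It also fails if it takes over 54 s, if anything falls off the work surface, if the arm or the gripper's body presses on something with over 40 N, if the wrist force passes 120 N, or if a joint passes its speed limit or range.

## Working session

There is one attempt and no reset: what is moved stays moved. The work goes in short steps, Python scripts to look and compute and a tool call to move; the robot and the scene stay as the last step left them, time stands still between calls to the robot, and variables do not carry over. Pictures are saved under pics/ and viewed, at most 10 in all, crops included, and the job is handed in when it is done.

Besides the shell and the picture viewer there is one more tool, called after "Call:" by a JSON object that holds its "fn" and its "kwargs", one argument or row to a line. send_rows: Moves the arm, as the interface text tells. Shifts and turns lie within -1 to 1; 1 stands for 20 mm of shift or 4 degrees of turn. Its arguments: {"type":"object","properties":{"plan":{"type":"string"},"newtons":{"type":"number"}},"required":["plan"]}

```bash
mkdir -p pics; ls; python3 - <<'E'
from workcell import manip,snapshot,camera_params
import cv2
for n in("scene","top"):
    cv2.imwrite(f"pics/{n}0.png",snapshot(n)[:,:,::-1]); p=camera_params(n); print(n,p)
print(manip.get_state(), manip.nose_length)
E
```

```text
pics
scene {'fx': 434.48906224022244, 'fy': 434.48906224022244, 'cx': 318.37923796403055, 'cy': 200.66592742000833, 'R': array([[-0.25934173,  0.96572107, -0.01116616],
       [ 0.81355277,  0.2122176 , -0.54138302],
       [-0.52045534, -0.14948747, -0.84070193]]), 't': array([ 0.01795738, -0.3911665 ,  1.4322484 ])}
top {'fx': 487.8843135300623, 'fy': 487.8843135300623, 'cx': 324.44832122268997, 'cy': 206.84362943111358, 'R': array([[ 0.01120745, -0.99955676,  0.02758023],
       [-0.98262978, -0.01611882, -0.18487537],
       [ 0.18523799, -0.02502918, -0.98237489]]), 't': array([0.09419214, 0.50491879, 1.25812144])}
{'t': 0.1, 'qpos': array([ 1.07400249e+00,  1.50935971e-01,  1.43793566e+00,  4.55017101e-06,
        1.55379111e+00, -1.34062995e-01]), 'joint_vel': array([ 1.11522796e-03, -4.11394145e-05, -6.17606918e-04, -1.87519849e-04,
       -7.79023719e-04,  1.14916849e-03]), 'effort': array([ 4.96738256e-03, -7.14378977e+01, -5.71797144e+01, -3.06817901e-05,
        7.03395126e-03,  6.38623328e-05]), 'tool_pos': array([0.20398608, 0.53739736, 0.24975141]), 'tcp_rot': array([-3.14053278e+00, -1.47538369e-04,  2.77886166e+00]), 'force': array([0.07029226, 0.65792999, 0.35325508]), 'moment': array([ 0.03306991,  0.00748194, -0.03941032]), 'finger_force': 0.0, 'width': 0.0854546749585796} 0.019
```

View pics/scene0.png

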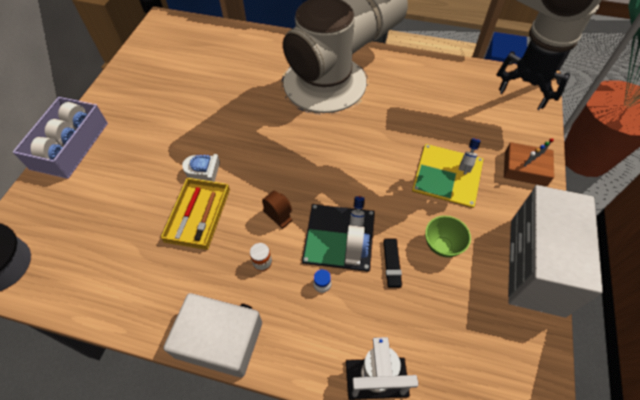

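View pics/top0.png

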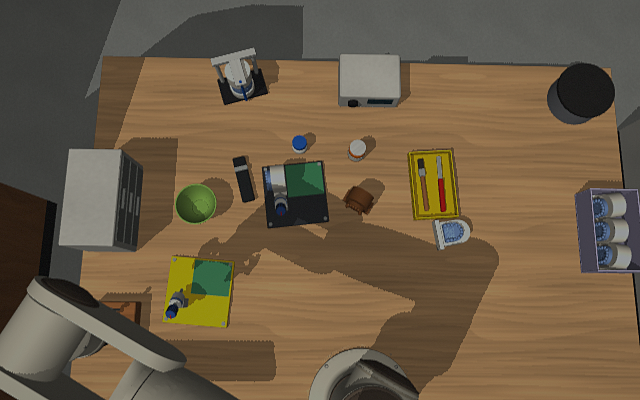

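The scene view shows the black holder at about (340,237) with the blue knob at (359,202). In the top view the holder spans (263–328, 160–228), with the green pad at (305,179) and the knob near (281,210). The yellow holder and the brown cast are decoys. Next I measure the pad and the knob.

```bash
cat > h.py <<'E'
import numpy as np,cv2
from workcell import manip,snapshot,camera_params
from scipy.spatial.transform import Rotation as Ro
def ray(p,uv):
    R,t=np.array(p["R"]),np.array(p["t"]); d=R.T@np.array([(uv[0]-p["cx"])/p["fx"],(uv[1]-p["cy"])/p["fy"],1]); return -R.T@t,d/np.linalg.norm(d)
def onz(p,uv,z):
    o,d=ray(p,uv); return o+d*(z-o[2])/d[2]
def tri(rs):
    A=sum(np.eye(3)-np.outer(d,d) for o,d in rs); b=sum((np.eye(3)-np.outer(d,d))@o for o,d in rs); return np.linalg.solve(A,b)
def proj(p,X):
    c=np.array(p["R"])@X+p["t"]; return np.array([p["fx"]*c[0]/c[2]+p["cx"],p["fy"]*c[1]/c[2]+p["cy"]])
E
python3 - <<'E'
from h import *
boxes={"top":(255,150,340,235),"scene":(295,190,382,275)}
kb={"top":(270,196,292,222),"scene":(350,194,368,214)}
rs=[]
for n in boxes:
    im=cv2.imread(f"pics/{n}0.png"); p=camera_params(n); hsv=cv2.cvtColor(im,cv2.COLOR_BGR2HSV)
    def m(lo,hi,b):
        M=cv2.inRange(hsv,lo,hi); K=np.zeros_like(M); K[b[1]:b[3],b[0]:b[2]]=M[b[1]:b[3],b[0]:b[2]]; return K
    g=m((45,80,40),(90,255,255),boxes[n])
    c=max(cv2.findContours(g,cv2.RETR_EXTERNAL,cv2.CHAIN_APPROX_NONE)[0],key=cv2.contourArea)[:,0]
    W=np.array([onz(p,u,.010)[:2] for u in c])*1000
    r=cv2.minAreaRect(W.astype(np.float32)); print(n,"pad",r,cv2.boxPoints(r).round(1).tolist())
    k=m((0,0,0),(179,255,70),boxes[n])|g
    c=max(cv2.findContours(k,cv2.RETR_EXTERNAL,cv2.CHAIN_APPROX_NONE)[0],key=cv2.contourArea)[:,0]
    W=np.array([onz(p,u,.010)[:2] for u in c])*1000
    r=cv2.minAreaRect(W.astype(np.float32)); print(n,"plate",r,cv2.boxPoints(r).round(1).tolist())
    b=m((100,120,40),(130,255,255),kb[n]); N,L,S,C=cv2.connectedComponentsWithStats(b); print(n,S[1:].tolist(),C[1:].round(1).tolist())
E
python3 - <<'E'
import cv2,numpy as np
a=cv2.imread('pics/top0.png')[150:240,250:340];b=cv2.imread('pics/scene0.png')[190:280,295:385]
cv2.imwrite('pics/c.png',np.hstack([cv2.resize(x,(400,400),interpolation=cv2.INTER_CUBIC) for x in(a,b)]))
E
```

```text
top pad ((588.024658203125, 157.30419921875), (92.5398941040039, 100.76761627197266), 7.01647424697876) [[535.9000244140625, 201.6999969482422], [548.2999877929688, 101.5999984741211], [640.0999755859375, 112.9000015258789], [627.7999877929688, 213.0]]
top plate ((546.048828125, 182.44296264648438), (175.48211669921875, 170.61666870117188), 7.180548191070557) [[448.29998779296875, 256.1000061035156], [469.70001220703125, 86.80000305175781], [643.7999877929688, 108.80000305175781], [622.4000244140625, 278.0]]
top [[278, 198, 1, 1, 1], [275, 200, 1, 1, 1], [276, 203, 10, 13, 67]] [[278.0, 198.0], [275.0, 200.0], [280.4, 209.6]]
scene pad ((588.5585327148438, 157.38507080078125), (94.3879165649414, 100.67488861083984), 7.457901954650879) [[535.2000122070312, 201.1999969482422], [548.2999877929688, 101.30000305175781], [641.9000244140625, 113.5999984741211], [628.7999877929688, 213.39999389648438]]
scene plate ((530.09326171875, 181.5850830078125), (214.93597412109375, 168.59423828125), 7.151930332183838) [[413.0, 251.8000030517578], [434.0, 84.5999984741211], [647.2000122070312, 111.30000305175781], [626.2000122070312, 278.6000061035156]]
scene [[355, 197, 9, 11, 59]] [[358.6, 202.0]]
```

View pics/c.png

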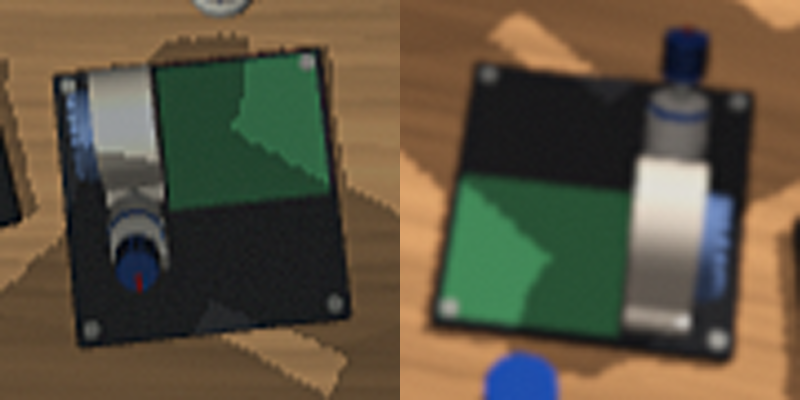

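The plate measures 175.5 × 170.6 mm, which matches the given size. That puts the holder origin at (578, 227) mm with a yaw of 7.2°, and the pad centre agrees. The crop shows the knob's red end mark facing the robot. I check the knob by triangulation and plan the approach.

```bash
cat >> h.py <<'E'
O=np.array([.5782,.2268,0]); RH=Ro.from_euler("z",7.2,degrees=True)
def H(x,y,z): return O+RH.apply(np.array([x,y,z])/1000)
zin=RH.apply([.643,0,-.766]); ymid=RH.apply([.766,0,.643])
def knob_rot(a): return Ro.from_matrix(np.c_[np.cross(ymid,zin),ymid,zin])*Ro.from_euler("z",a,degrees=True)
def go(P,R):
    s=manip.get_state(); R0=Ro.from_euler("xyz",s["tcp_rot"])
    rv=np.degrees((R0.inv()*R).as_rotvec())/4
    print("t %.2f"%s["t"],"q",s["qpos"].round(2),"turn units",rv.round(2),"shift units now",(R0.inv().apply(P-s["tool_pos"])/.02).round(2),"shift in target rot",(R.inv().apply(P-s["tool_pos"])/.02).round(2))
E
python3 - <<'E'
from h import *
k=H(-92,0,93); print(k,[x for x in dir(manip) if x[0]!="_"])
rs=[ray(camera_params(n),u) for n,u in(("top",(280.4,209.6)),("scene",(358.6,202)))]
print("tri",tri(rs))
for n in("top","scene"): print(proj(camera_params(n),k))
for a in(50,62,80): go(k-zin*.07,knob_rot(a))
E
```

```text
[0.48692545 0.21526934 0.093     ] ['IKError', 'get_state', 'nose_length']
tri [0.48663306 0.2158127  0.08727335]
[280.41462955 209.09991637]
[358.44602448 200.79132795]
t 0.10 q [ 1.07  0.15  1.44  0.    1.55 -0.13] turn units [-11.67  -1.21  26.7 ] shift units now [-16.95 -11.09   5.17] shift in target rot [-8.22 16.28 10.23]
t 0.10 q [ 1.07  0.15  1.44  0.    1.55 -0.13] turn units [-1.218e+01  1.000e-02  2.951e+01] shift units now [-16.95 -11.09   5.17] shift in target rot [-4.66 17.63 10.23]
t 0.10 q [ 1.07  0.15  1.44  0.    1.55 -0.13] turn units [-12.82   2.04  33.69] shift units now [-16.95 -11.09   5.17] shift in target rot [ 1.02 18.21 10.23]
```

Call:
{"fn": "send_rows", "kwargs": {
  "plan": "-1 -1 -0.65 0 0 0 0;-1 -1 -0.65 0 0 0 0;-1 -1 -0.65 0 0 0 0;-1 -1 -0.65 0 0 0 0;-1 -1 -0.65 0 0 0 0;-1 -1 -0.65 0 0 0 0;-1 -1 -0.65 0 0 0 0;-1 -1 -0.65 0 0 0 0;-1 -1 -0.65 0 0 0 0;-1 -1 -0.65 0 0 0 0;-1 -1 -0.65 0 0 0 0;-1 -1 -0.65 0 0 0 0"
}}

```text
t: 1.1
tool_pos: [0.3735, 0.3054, 0.2501]
tcp_rot: [-3.141, -0.0, 2.779]
force: [-1.0, 0.2, 0.1]
width: 0.0853
finger_force: 0.0
```

Call:
{"fn": "send_rows", "kwargs": {
  "plan": "-1 -1 -0.65 0 0 0 0;-1 -1 -0.65 0 0 0 0;-1 -1 -0.65 0 0 0 0;-1 -1 -0.65 0 0 0 0;-1 -1 -0.65 0 0 0 0;-1 0 0 0 -0.4 0 1;-1 0 0 0 -0.4 0 1;-1 0 0 0 -0.4 0 1;-1 0 0 0 -0.4 0 1;-1 0 0 0 -0.4 0 1;-1 0 0 0 -0.4 0 1;-1 0 0 0 -0.4 0 1"
}}

```text
t: 2.1
tool_pos: [0.4434, 0.2102, 0.25]
tcp_rot: [2.953, -0.048, 2.289]
force: [0.4, 0.9, 0.3]
width: 0.0853
finger_force: 0.0
```

Call:
{"fn": "send_rows", "kwargs": {
  "plan": "-1 0 0 0 -0.4 0 1;-1 0 0 0 -0.4 0 1;-1 0 0 0 -0.4 0 1;-1 0 0 0 -0.4 0 1;-1 0 0 0 -0.4 0 1;-1 0 0 0 -0.4 0 1;-1 0 0 0 -0.4 0 1;-1 0 0 0 -0.4 0 1;-1 0 0 0 -0.4 0 1;-1 0 0 0 -0.4 0 1;-1 0 0 0 -0.4 0 1;-1 0 0 0 -0.4 0 1"
}}

```text
t: 3.1
tool_pos: [0.4433, 0.2101, 0.25]
tcp_rot: [2.747, -0.302, 1.48]
force: [-0.4, 0.4, 0.8]
width: 0.0852
finger_force: 0.0
```

Call:
{"fn": "send_rows", "kwargs": {
  "plan": "-1 0 0 0 -0.4 0 1;-1 0 0 0 -0.4 0 1;-1 0 0 0 -0.4 0 1;-1 0 0 0 -0.4 0 1;-1 0 0 0 -0.4 0 1;-1 0 0 0 -0.4 0 1;-1 0 0 0 -0.4 0 1;-1 0 0 0 -0.4 0 1;-1 0 0 0 -0.4 0 1;-1 0 0 0 -0.4 0 1;-1 0 0 0 -0.4 0 1;-1 0 0 0 0 0 0"
}}

```text
t: 4.1
tool_pos: [0.443, 0.2106, 0.2498]
tcp_rot: [2.788, -0.599, 0.689]
force: [-0.6, 0.5, -0.2]
width: 0.0851
finger_force: 0.0
```

```bash
python3 - <<'E'
from h import *
k=H(-92,0,93); p=camera_params("wrist")
go(k-zin*.07,knob_rot(62))
cv2.imwrite("pics/w1.png",snapshot("wrist")[:,:,::-1])
print("knob expected px",proj(p,k),"end",proj(p,k-zin*.011))
E
```

```text
t 4.10 q [ 0.4  -0.4   2.06 -0.25  0.83  1.5 ] turn units [ 0.05  0.25 -0.46] shift units now [-2.96 -1.45  3.97] shift in target rot [-2.98 -1.54  3.92]
knob expected px [288.47698572 243.55484109] end [287.52354171 248.41602714]
```

View pics/w1.png

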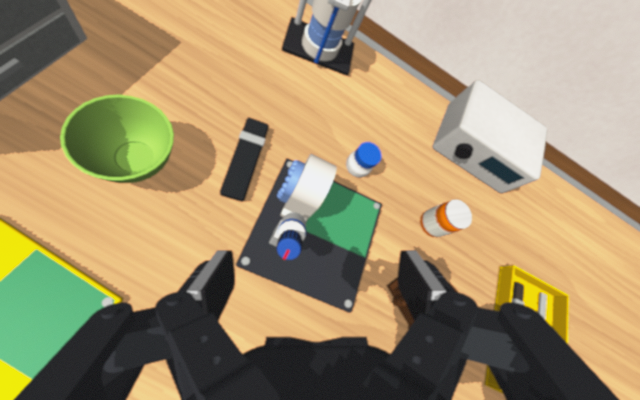

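The knob is at (289,247), with its end expected at (288,248), so the estimate holds to within about a millimetre. I line up on the axis.

Call:
{"fn": "send_rows", "kwargs": {
  "plan": "-1 -0.75 -0.38 1 0 0 0;-1 -0.75 -0.38 1 0 0 0;-1 -0.75 -0.38 1 0 0 0;-1 -0.73 -0.35 0.95 0.05 0.25 -0.46;-1 0 0 0 0 0 0;-1 0 0 0 0 0 0"
}}

```text
t: 4.65
tool_pos: [0.4417, 0.209, 0.1465]
tcp_rot: [2.765, -0.6, 0.736]
force: [-0.6, 1.2, 0.1]
width: 0.0857
finger_force: 0.0
```

```bash
python3 - <<'E'
from h import *
k=H(-92,0,93); p=camera_params("wrist")
go(k,knob_rot(62))
im=snapshot("wrist")[:,:,::-1]; cv2.imwrite("pics/w2.png",im)
e=proj(p,k-zin*.011); print("knob expected px",proj(p,k),"end",e)
m=cv2.inRange(cv2.cvtColor(im.copy(),cv2.COLOR_BGR2HSV),(100,120,40),(130,255,255))
N,L,S,C=cv2.connectedComponentsWithStats(m); print([(S[i].tolist(),C[i].round(1).tolist()) for i in range(1,N) if S[i][4]>60])
E
```

```text
t 4.65 q [ 0.39 -0.31  2.23 -0.31  0.57  1.55] turn units [-0.02  0.03  0.06] shift units now [ 0.05 -0.01  3.52] shift in target rot [ 0.04 -0.01  3.52]
knob expected px [315.71914312 218.31030632] end [315.68250934 223.90574444]
[([339, 0, 10, 15, 69], [343.7, 7.7]), ([392, 105, 33, 33, 786], [407.8, 120.8]), ([300, 200, 36, 41, 976], [317.4, 220.3])]
```

View pics/w2.png

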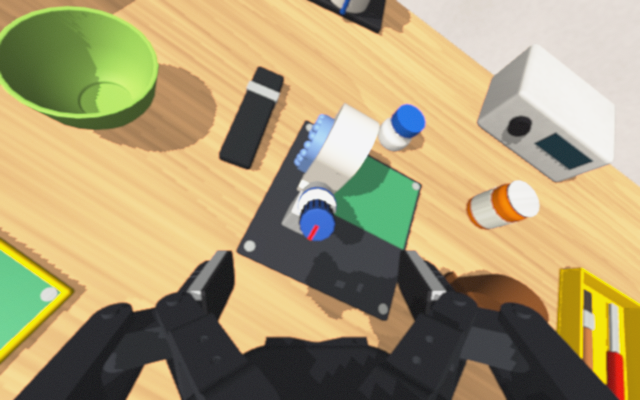

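Call:
{"fn": "send_rows", "kwargs": {
  "plan": "-1 0 0 0.7 0 0 0;-1 0 0 0.7 0 0 0;-1 0 0 0.7 0 0 0;-1 0 0 0.7 0 0 0;-1 0.04 0 0.7 0 0 0;-1 0 0 0 0 0 0;-1 0 0 0 0 0 0"
}}

```text
t: 5.28
tool_pos: [0.4878, 0.2157, 0.0951]
tcp_rot: [2.764, -0.603, 0.736]
force: [-0.2, 0.7, 0.5]
width: 0.0855
finger_force: 0.0
```

Call:
{"fn": "send_rows", "kwargs": {
  "plan": "1 0 0 0 0 0 0;1 0 0 0 0 0 0;1 0 0 0 0 0 0;1 0 0 0 0 0 0;1 0 0 0 0 0 0;1 0 0 0 0 0 0;1 0 0 0 0 0 0;1 0 0 0 0 0 0;1 0 0 0 0 0 0",
  "newtons": 60
}}

```text
t: 6.03
tool_pos: [0.4872, 0.2156, 0.0945]
tcp_rot: [2.764, -0.603, 0.737]
force: [-9.5, -5.4, 10.8]
width: 0.0238
finger_force: 57.9
```

```bash
python3 - <<'E'
from h import *
go(H(-92,0,93),knob_rot(62))
E
```

```text
t 6.03 q [ 0.36 -0.12  2.21 -0.39  0.4   1.62] turn units [-0.   -0.02  0.05] shift units now [-0.06 -0.02  0.05] shift in target rot [-0.06 -0.02  0.05]
```

Call:
{"fn": "send_rows", "kwargs": {
  "plan": "1 0 0 -0.25 0 0 0;1 0 0 -0.25 0 0 0;1 0 0 -0.2 0 0 0;1 0 0 0 0 0 0;1 0 0 0 0 0 0"
}}

```text
t: 6.45
tool_pos: [0.4782, 0.2143, 0.1049]
tcp_rot: [2.764, -0.603, 0.737]
force: [9.8, -2.1, -5.9]
width: 0.0238
finger_force: 59.3
```

```bash
python3 - <<'E'
from h import *
go(H(-92,0,93),knob_rot(62)); s=manip.get_state(); print(s["force"]@zin, s["moment"])
E
```

```text
t 6.45 q [ 0.36 -0.16  2.21 -0.37  0.43  1.6 ] turn units [-0.   -0.01  0.05] shift units now [-0.05 -0.02  0.74] shift in target rot [-0.05 -0.02  0.74]
10.6215398827738 [-0.45607603 -0.44000517 -0.39581972]
```

The axial force is 10.6 N, which matches the spring at about 14 mm out. Now I unscrew.

Call:
{"fn": "send_rows", "kwargs": {
  "plan": "1 0 0 0 0 0 -1;1 0 0 0 0 0 -1;1 0 0 0 0 0 -1;1 0 0 0 0 0 -1;1 0 0 0 0 0 -1;1 0 0 0 0 0 -1;1 0 0 0 0 0 -1;1 0 0 0 0 0 -1;1 0 0 0 0 0 -1;1 0 0 0 0 0 -1;1 0 0 0 0 0 -1;1 0 0 0 0 0 -1"
}}

```text
t: 7.45
tool_pos: [0.478, 0.2145, 0.1043]
tcp_rot: [2.458, -0.152, 1.514]
force: [7.4, 2.8, -8.1]
width: 0.0233
finger_force: 59.2
```

```bash
python3 - <<'E'
from h import *
go(H(-92,0,93),knob_rot(62)); s=manip.get_state(); print(s["force"]@zin, s["moment"],s["moment"]@zin)
E
```

```text
t 7.45 q [ 0.36 -0.16  2.21 -0.37  0.43  0.76] turn units [-1.00e-02 -1.00e-02  1.21e+01] shift units now [-0.02 -0.02  0.72] shift in target rot [-0.03  0.01  0.72]
11.158337709554562 [0.21342335 0.28968409 0.20486114] 0.0025708989153246653
```

Call:
{"fn": "send_rows", "kwargs": {
  "plan": "1 0 0 -0.01 0 0 -1;1 0 0 -0.01 0 0 -1;1 0 0 -0.01 0 0 -1;1 0 0 -0.01 0 0 -1;1 0 0 -0.01 0 0 -1;1 0 0 -0.01 0 0 -1;1 0 0 -0.01 0 0 -1;1 0 0 -0.01 0 0 -1;1 0 0 -0.01 0 0 -1;1 0 0 -0.01 0 0 -1;1 0 0 -0.01 0 0 -1;1 0 0 -0.01 0 0 -1"
}}

```text
t: 8.45
tool_pos: [0.476, 0.2141, 0.1056]
tcp_rot: [2.537, 0.371, 2.18]
force: [4.4, 0.6, -9.5]
width: 0.0231
finger_force: 59.2
```

Call:
{"fn": "send_rows", "kwargs": {
  "plan": "1 0 0 -0.01 0 0 -1;1 0 0 -0.01 0 0 -1;1 0 0 -0.01 0 0 -1;1 0 0 -0.01 0 0 -1;1 0 0 0 0 0 -1;1 0 0 0 0 0 -1;1 0 0 0 0 0 -0.6;1 0 0 0 0 0 -0.5;1 0 0 0 0 0 0"
}}

```text
t: 9.2
tool_pos: [0.4753, 0.2138, 0.1059]
tcp_rot: [2.776, 0.606, 2.675]
force: [6.4, -2.0, -10.0]
width: 0.0234
finger_force: 59.3
```

```bash
python3 - <<'E'
from h import *
go(H(-92,0,93),knob_rot(62)); s=manip.get_state(); print(s["force"]@zin, s["moment"],s["moment"]@zin, s["effort"])
E
```

```text
t 9.20 q [ 0.36 -0.17  2.22 -0.36  0.44 -0.58] turn units [-0.05 -0.   31.18] shift units now [-0.03  0.02  0.87] shift in target rot [0.03 0.01 0.87]
11.60488673564772 [-0.10645789  0.73525298 -0.80256771] 0.6061077069052095 [  2.62777537 -40.83216548 -55.02004623  -1.299139    -4.96132314
  -1.92923203]
```

The axial torque rose to 0.6 N m, so the knob is at its stop after about 124°. I let go, back out along the axis, and look.

Call:
{"fn": "send_rows", "kwargs": {
  "plan": "-1 0 0 0 0 0 0;-1 0 0 0 0 0 0;-1 0 0 0 0 0 0;-1 0 0 0 0 0 0;-1 0 0 0 0 0 0;-1 0 0 0 0 0 0;-1 0 0 -1 0 0 0;-1 0 0 -1 0 0 0;-1 0 0 -1 0 0 0;-1 0 0 -1 0 0 0;-1 0 0 0 0 0 0;-1 0 0 0 0 0 0"
}}

```text
t: 10.2
tool_pos: [0.4251, 0.208, 0.1692]
tcp_rot: [2.77, 0.608, 2.672]
force: [-0.6, -0.3, 0.4]
width: 0.0851
finger_force: 0.0
```

```bash
python3 - <<'E'
from h import *
p=camera_params("wrist"); im=snapshot("wrist")[:,:,::-1]; s=manip.get_state(); print(s["tool_pos"],s["tcp_rot"])
for o in(0,11,15): print(o,"end px",proj(p,H(-92,0,93)-zin*(.011+o/1000)))
sc=snapshot("scene")[180:280,290:390,::-1]
cv2.imwrite("pics/w3.png",np.hstack([im[:,120:520],cv2.resize(sc,(400,400),interpolation=cv2.INTER_CUBIC)]))
# scene expectation of knob centre
q=camera_params("scene")
for o in(0,15):print(o,"scene",(proj(q,H(-92,0,93)-zin*o/1000)-[290,180])*4)
E
```

```text
[0.42518543 0.20784807 0.16828623] [2.7714815  0.60750583 2.67214711]
0 end px [314.85095049 211.74418904]
11 end px [314.83128712 216.55820774]
15 end px [314.82364776 218.42848756]
0 scene [273.78409793  83.16531179]
15 scene [276.39893927  59.87099714]
```

View pics/w3.png

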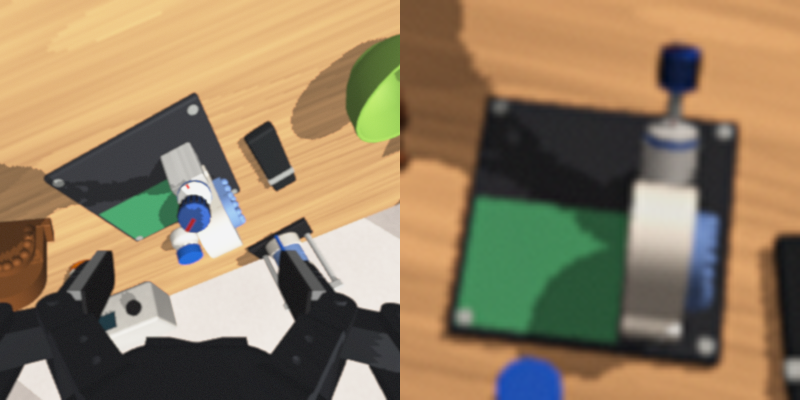

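The stem now shows in the scene crop, with the knob at (680,67) where about (678,60) was expected for 15 mm out. The red mark has turned with the gripper, so the screw is staying out. Next I push the cast over on its bare top from the +y side, with the fingers closed.

```bash
python3 - <<'E'
from h import *
s=manip.get_state(); R0=Ro.from_euler("xyz",s["tcp_rot"])
P=H(0,60,190); P[2]=.20
for k in range(4):
    R=Ro.from_euler("xyz",[180,0,7.2+90*k],degrees=True); print(k,np.degrees((R0.inv()*R).magnitude())); go(P,R)
print("up .08 in tool now",R0.inv().apply([0,0,.08])/.02)
E
```

```text
0 154.2934739622803
t 10.30 q [ 0.41 -0.38  2.22 -0.3   0.64 -0.63] turn units [13.14 -3.22 36.12] shift units now [-4.79  5.85  3.72] shift in target rot [ 7.71 -2.99 -1.62]
1 73.18067320553449
t 10.30 q [ 0.41 -0.38  2.22 -0.3   0.64 -0.63] turn units [ 8.97  5.44 14.99] shift units now [-4.79  5.85  3.72] shift in target rot [ 2.99  7.71 -1.62]
2 48.14146453253219
t 10.30 q [ 0.41 -0.38  2.22 -0.3   0.64 -0.63] turn units [ 2.4   9.8  -6.56] shift units now [-4.79  5.85  3.72] shift in target rot [-7.71  2.99 -1.62]
3 121.53965720258051
t 10.30 q [ 0.41 -0.38  2.22 -0.3   0.64 -0.63] turn units [ -6.17  10.18 -27.96] shift units now [-4.79  5.85  3.72] shift in target rot [-2.99 -7.71 -1.62]
up .08 in tool now [-2.28069053  1.18483365 -3.06506443]
```

Call:
{"fn": "send_rows", "kwargs": {
  "plan": "1 -0.76 0.4 -1 0 0 0;1 -0.76 0.4 -1 0 0 0;1 -0.76 0.4 -1 0 0 0;1 0 0 0 0.2 0.82 -0.55;1 0 0 0 0.2 0.82 -0.55;1 0 0 0 0.2 0.82 -0.55;1 0 0 0 0.2 0.82 -0.55;1 0 0 0 0.2 0.82 -0.55;1 0 0 0 0.2 0.82 -0.55;1 0 0 0 0.2 0.82 -0.55;1 0 0 0 0.2 0.82 -0.55;1 0 0 0 0.2 0.82 -0.55"
}}

```text
t: 11.3
tool_pos: [0.4265, 0.2078, 0.2461]
tcp_rot: [3.091, 0.162, -3.132]
force: [0.0, 0.0, 0.6]
width: 0.0001
finger_force: 0.0
```

Call:
{"fn": "send_rows", "kwargs": {
  "plan": "1 0 0 0 0.2 0.82 -0.55;1 0 0 0 0.2 0.82 -0.55;1 0 0 0 0.2 0.78 -0.5;1 -0.9 0.35 0 0 0 0;1 -0.9 0.35 0 0 0 0;1 -0.9 0.35 0 0 0 0;1 -0.9 0.35 0 0 0 0;1 -0.9 0.35 0 0 0 0;1 -0.9 0.35 0 0 0 0;1 -0.9 0.35 0 0 0 0;1 -0.9 0.35 0 0 0 0;1 -0.4 0.2 0 0 0 0"
}}

```text
t: 12.3
tool_pos: [0.5711, 0.2869, 0.2448]
tcp_rot: [-3.141, -0.002, -3.018]
force: [0.6, -0.1, 0.0]
width: 0.0
finger_force: 0.0
```

```bash
python3 - <<'E'
from h import *
P=H(0,60,109); go(P,Ro.from_euler("xyz",[180,0,187.2],degrees=True))
E
```

```text
t 12.30 q [ 0.35  0.29  1.28 -0.    1.57 -1.35] turn units [-0.01 -0.03 -0.02] shift units now [ 0.01 -0.02  6.79] shift in target rot [ 0.03 -0.03  6.79]
```

Call:
{"fn": "send_rows", "kwargs": {
  "plan": "1 0 0 1 0 0 0;1 0 0 1 0 0 0;1 0 0 1 0 0 0;1 0 0 1 0 0 0;1 0 0 1 0 0 0;1 0 0 1 0 0 0;1 0 0 0.75 0 0 0;1 0 0 0 0 0 0;1 0 -0.5 0 0 0 0;1 0 -0.5 0 0 0 0;1 0 -0.2 0 0 0 0;1 0 -0.2 0 0 0 0"
}}

```text
t: 13.3
tool_pos: [0.5734, 0.2578, 0.1135]
tcp_rot: [3.142, 0.002, -3.018]
force: [-0.2, -0.1, 0.4]
width: 0.0002
finger_force: 0.0
```

Call:
{"fn": "send_rows", "kwargs": {
  "plan": "1 0 -0.15 -0.03 0 0 0;1 0 -0.15 -0.03 0 0 0;1 0 -0.15 -0.03 0 0 0;1 0 -0.15 -0.03 0 0 0;1 0 -0.15 -0.03 0 0 0"
}}

```text
t: 13.72
tool_pos: [0.5747, 0.2438, 0.1156]
tcp_rot: [3.141, 0.001, -3.017]
force: [-0.6, 0.2, 0.7]
width: 0.0003
finger_force: 0.6
```

```bash
python3 - <<'E'
from h import *
s=manip.get_state(); print(s["t"],RH.inv().apply(s["tool_pos"]-O).round(4),s["force"])
im=snapshot("scene"); cv2.imwrite("pics/p1.png",cv2.resize(im[150:290,270:420,::-1],(600,560),interpolation=cv2.INTER_CUBIC))
E
```

```text
13.7167 [-0.0013  0.0173  0.1156] [-0.61955005  0.22823393  0.68342563]
```

View pics/p1.png

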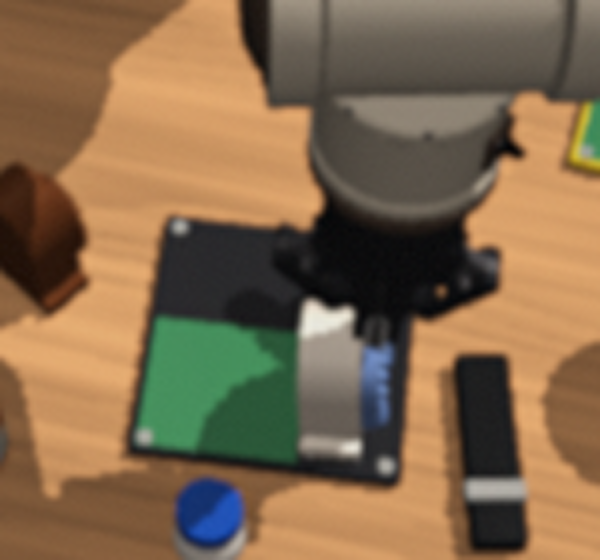

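The picture shows the cast still standing at (330,375) with the fingertips just at its top edge. The tips are too high, with only about 3 mm of overlap. I back off, go lower, and push again.

Call:
{"fn": "send_rows", "kwargs": {
  "plan": "1 0 0.6 0 0 0 0;1 0 0.5 0 0 0 0;1 0 0 0.3 0 0 0;1 0 0 0.3 0 0 0;1 0 0 0 0 0 0;1 0 0 0 0 0 0;1 0 -0.3 0 0 0 0;1 0 -0.3 0 0 0 0;1 0 -0.3 0 0 0 0;1 0 0 0 0 0 0"
}}

```text
t: 14.6
tool_pos: [0.5745, 0.2464, 0.1036]
tcp_rot: [-3.141, 0.001, -3.018]
force: [0.5, 0.9, 0.1]
width: 0.0001
finger_force: 0.3
```

```bash
python3 - <<'E'
from h import *
s=manip.get_state(); print(s["t"],RH.inv().apply(s["tool_pos"]-O).round(4),s["force"],s["finger_force"])
E
```

```text
14.6 [-0.0012  0.0199  0.1036] [0.53318351 0.90382882 0.09322074] 0.3337709396146238
```

Call:
{"fn": "send_rows", "kwargs": {
  "plan": "1 0 -0.15 -0.04 0 0 0;1 0 -0.15 -0.04 0 0 0;1 0 -0.15 -0.04 0 0 0;1 0 -0.15 -0.04 0 0 0"
}}

```text
t: 14.93
tool_pos: [0.5757, 0.2357, 0.1067]
tcp_rot: [-3.141, 0.0, -3.017]
force: [0.0, -0.0, 0.0]
width: -0.0001
finger_force: 0.2
```

Call:
{"fn": "send_rows", "kwargs": {
  "plan": "1 0 -0.15 -0.03 0 0 0;1 0 -0.15 -0.03 0 0 0;1 0 -0.15 -0.03 0 0 0;1 0 -0.15 -0.03 0 0 0"
}}

```text
t: 15.27
tool_pos: [0.5772, 0.2237, 0.1091]
tcp_rot: [-3.141, 0.0, -3.017]
force: [-0.6, 0.8, -0.3]
width: -0.0001
finger_force: 0.1
```

```bash
python3 - <<'E'
from h import *
s=manip.get_state(); print(s["t"],RH.inv().apply(s["tool_pos"]-O).round(4),s["force"],s["finger_force"])
im=snapshot("scene"); cv2.imwrite("pics/p2.png",cv2.resize(im[150:290,270:420,::-1],(600,560),interpolation=cv2.INTER_CUBIC))
E
```

```text
15.2667 [-0.0014 -0.0029  0.1091] [-0.60366731  0.82759714 -0.32205264] 0.13813142463959593
```

View pics/p2.png

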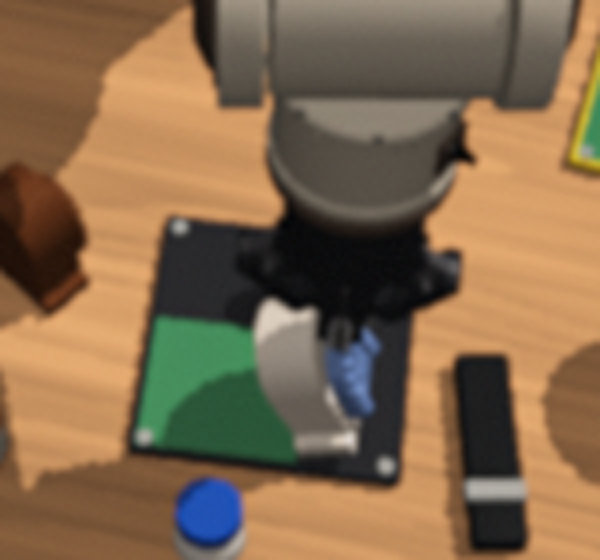

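The cast is tilting well, with its top edge now at (270,320) and its foot in place. I keep pushing gently.

Call:
{"fn": "send_rows", "kwargs": {
  "plan": "1 0 -0.12 -0.01 0 0 0;1 0 -0.12 -0.01 0 0 0;1 0 -0.12 0 0 0 0;1 0 -0.12 0 0 0 0;1 0 -0.12 0 0 0 0;1 0 -0.12 0 0 0 0;1 0 -0.12 0 0 0 0;1 0 -0.12 0 0 0 0;1 0 0 0 0 0 0;1 0 0 0 0 0 0;1 0 0 0 0 0 0;1 0 0 0 0 0 0"
}}

```text
t: 16.32
tool_pos: [0.5801, 0.205, 0.1108]
tcp_rot: [3.142, 0.002, -3.017]
force: [-2.8, -0.4, 15.4]
width: -0.0
finger_force: 7.3
```

```bash
python3 - <<'E'
from h import *
s=manip.get_state(); print(s["t"],RH.inv().apply(s["tool_pos"]-O).round(4),s["force"],s["finger_force"])
im=snapshot("scene"); cv2.imwrite("pics/p3.png",cv2.resize(im[150:290,270:420,::-1],(600,560),interpolation=cv2.INTER_CUBIC))
E
```

```text
16.3167 [-0.0009 -0.0219  0.1108] [-2.81160576 -0.39849113 15.38534819] 7.265033349394798
```

View pics/p3.png

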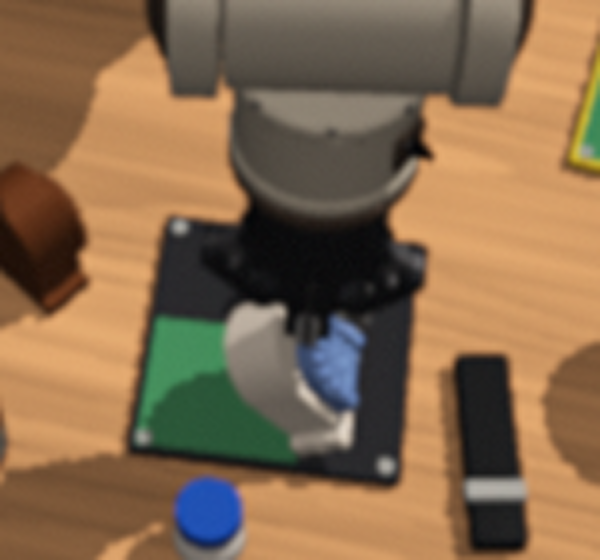

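The cast is at about 30° and the gum's top edge presses up on the fingertips with 15 N. I raise the fingers a little while pushing on.

Call:
{"fn": "send_rows", "kwargs": {
  "plan": "1 0 0 -0.15 0 0 0;1 0 -0.1 -0.15 0 0 0;1 0 -0.12 -0.06 0 0 0;1 0 -0.12 -0.03 0 0 0;1 0 -0.12 0 0 0 0;1 0 -0.12 0 0 0 0;1 0 0 0 0 0 0"
}}

```text
t: 16.95
tool_pos: [0.581, 0.1929, 0.117]
tcp_rot: [-3.141, 0.0, -3.017]
force: [0.5, -0.1, 0.2]
width: 0.0003
finger_force: 0.0
```

Call:
{"fn": "send_rows", "kwargs": {
  "plan": "1 0 -0.12 0 0 0 0;1 0 -0.12 0 0 0 0;1 0 -0.12 0 0 0 0;1 0 -0.12 0 0 0 0;1 0 0 0 0 0 0;1 0 0 0 0 0 0;1 0 0 0 0 0 0"
}}

```text
t: 17.53
tool_pos: [0.5822, 0.184, 0.1172]
tcp_rot: [-3.142, 0.0, -3.017]
force: [0.4, 0.7, -0.4]
width: 0.0004
finger_force: 0.0
```

```bash
python3 - <<'E'
from h import *
s=manip.get_state(); print(s["t"],RH.inv().apply(s["tool_pos"]-O).round(4),s["force"],s["finger_force"])
im=snapshot("scene"); cv2.imwrite("pics/p4.png",cv2.resize(im[150:290,270:420,::-1],(600,560),interpolation=cv2.INTER_CUBIC))
E
```

```text
17.5333 [-0.0014 -0.043   0.1172] [ 0.36897771  0.67308414 -0.38316259] 0.0
```

View pics/p4.png

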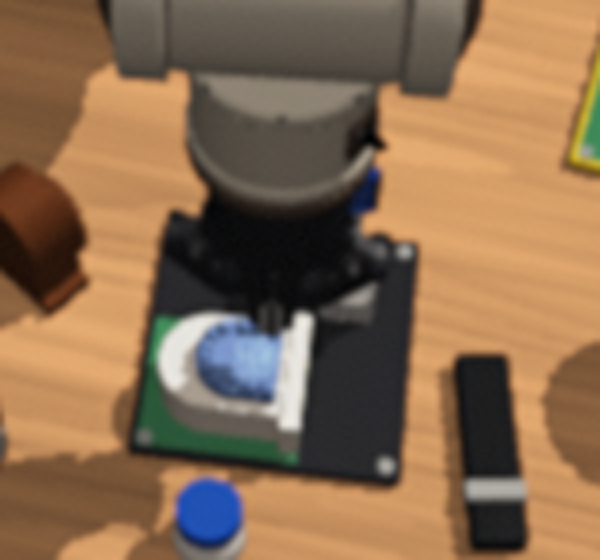

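The cast lies on its back on the green pad with the teeth up. I move the arm clear and check the knob and the cast by colour.

Call:
{"fn": "send_rows", "kwargs": {
  "plan": "1 0 0 -1 0 0 0;1 0 0 -1 0 0 0;1 0 0 -1 0 0 0;1 0 0 -1 0 0 0;1 0 0 -1 0 0 0;1 0 0 -1 0 0 0;1 0 0 -1 0 0 0;1 0 0 0 0 0 0;1 0 0 0 0 0 0;1 0 0 0 0 0 0"
}}

```text
t: 18.42
tool_pos: [0.5819, 0.184, 0.2564]
tcp_rot: [-3.141, -0.0, -3.017]
force: [0.3, 0.5, -0.0]
width: -0.0003
finger_force: 0.0
```

```bash
python3 - <<'E'
from h import *
q=camera_params("scene"); im=cv2.cvtColor(snapshot("scene"),cv2.COLOR_RGB2HSV)
m=cv2.inRange(im,(100,120,40),(130,255,255)); m[:170]=0; m[290:]=0; m[:,:290]=0; m[:,390:]=0
N,L,S,C=cv2.connectedComponentsWithStats(m); print([(S[i].tolist(),C[i].round(1).tolist()) for i in range(1,N) if S[i][4]>15])
for o in(0,11,15):print(o,proj(q,H(-92,0,93)-zin*o/1000))
print("teeth",proj(q,H(0,-60,52)), manip.get_state()["force"],manip.get_state()["tool_pos"])
E
```

```text
[([356, 192, 8, 11, 65], [359.6, 196.7]), ([315, 270, 15, 17, 202], [321.8, 277.8])]
0 [358.44602448 200.79132795]
11 [358.92487214 196.5255135 ]
15 [359.09973482 194.96774928]
teeth [329.46601198 238.70794443] [-0.05770544 -1.01486681 -0.27828416] [0.58182484 0.18396071 0.2561323 ]
```

The knob's centroid moved 5.3 px, against 5.8 px expected at 15 mm. To be sure of the stop, I compare the red mark's angle in the two saved wrist pictures.

```bash
python3 - <<'E'
from h import *
for f,c,off in(("w2",(316,222),0),("w3",(315,218),120)):
    im=cv2.imread(f"pics/{f}.png"); h=cv2.cvtColor(im,cv2.COLOR_BGR2HSV)
    x0,y0=c[0]-off-28,c[1]-28; w=h[y0:y0+56,x0:x0+56]
    red=cv2.inRange(w,(0,120,80),(8,255,255))|cv2.inRange(w,(165,120,80),(179,255,255))
    N,L,S,C=cv2.connectedComponentsWithStats(red); print(f,[(S[i].tolist(),C[i].round(1).tolist()) for i in range(1,N)])
    i=1+S[1:,4].argmax(); pts=np.argwhere(L==i)[:,::-1].astype(np.float32)
    v=cv2.fitLine(pts,cv2.DIST_L2,0,.01,.01).ravel(); print("line angle",np.degrees(np.arctan2(v[1],v[0]))%180)
    b=cv2.inRange(w,(100,120,40),(130,255,255)); print("blue bbox",cv2.boundingRect(b))
E
```

```text
w2 [([19, 32, 11, 15, 68], [24.3, 38.9])]
line angle 119.00572
blue bbox (12, 6, 36, 41)
w3 [([19, 29, 9, 12, 51], [23.1, 34.6])]
line angle 121.040665
blue bbox (10, 6, 33, 50)
```

The mark kept its angle relative to the gripper to within 2°, so the knob turned about 123°, which is the stop. I hand the job in.

```bash
python3 -c "
from workcell import order
print(order.finish_job())"
```

```text
the job is handed in; nothing more can be done
None
```

The screw is backed out to its stop (about 123° of turn) and stayed out when let go, the cast lies on its back on the green pad with the teeth up, no bystander was touched, and the job was handed in after about 18.5 s.

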